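# Seal the vacuum chamber and shut its vent valve to the first click

## Robot

A 7-joint arm with a two-finger parallel gripper is mounted at the origin on a cart in front of the work surface, level with it; the furniture and walls round the work are solid. World frame = base frame: x ahead of the robot, y to its left, z up, the work surface at z = 0. Lengths are in m, angles in rad, forces in N, time in s.
With the tool pointing down it reaches from about 0.425 to 0.875 m from the base axis. Payload 4.7 kg.
Tool frame: the origin (TCP) lies between the finger pads; the fingertips stand 22 mm ahead of it and the grasp point (between the pads) lies 3 mm ahead of it; z points along the fingers, y is the line along which they close (so a half turn about z gives the same grasp; the last joint's range is limited). The gripper opens to 87 mm and grips with 3 to 60 N. Pads are 19 mm wide; open, the fingers measure 117 mm over their backs; the gripper's body (75 mm by 190 mm) begins 51 mm behind the grasp point.
Start: joints at [-1.134, 0.321, -0.07, 1.45, 0.023, 1.371, -0.057], TCP at [0.267, 0.593, 0.245] pointing down, gripper open.
Joint ranges: [-2.86, 2.86], [-0.3, 2.09], [-1.38, 1.24], [0.06, 2.45], [-1.56, 4.7], [0.09, 2.05], [-2.69, 2.69]. Speed limits (rad/s): [2.57, 2.57, 3.14, 3.14, 3.14, 3.14, 3.14].

## Interface

Orientations are given as a rotation vector (axis times angle).
In Python, from bench import ctrl gives the robot as it stands. The module is installed in compiled form; this text tells all that it offers.
- The arm moves only by the tool send_rows, never from a script. Its argument "motion" is a list of rows, each an object with "claw": the opening, from -1 (shut) to 1 (fully open); "slide": the shift along the tool's x, y, z in mm, a list of three; "delta_rot": the turn, a rotation vector about the tool's x, y, z in rad, a list of three. In form: [{"claw": claw, "slide": [x, y, z], "delta_rot": [ax, ay, az]}, ...]. A call has 1 to 5 rows; each row is the pose to reach, as a shift and turn from the pose commanded when the call began, along the tool's axes at that moment; what a row does not reach only later rows make up. A row lasts 1/10 s, in which the tool goes at most 50 mm and 8.59 degrees, less where a joint would pass 70% of its speed; a pose out of reach is approached as far as the arm can. A call with a gripper value outside its range is refused whole. The fingers move at their own pace and stop on an object; "grip_force" is the grip in N (left out, the last holds). Time passes only in rows, so rows that repeat a pose let the fingers close. It gives the time, the measured TCP pose, the force, the opening and the grip force at its end, in the units of the state.
- ctrl.get_state(): the state, without advancing time (a new reading comes with each control period).
- ctrl.get_image(name): name is "side" or "top" or "wrist"; returns a dict with "color" (384x512x3 uint8, blue, green, red), "fx", "fy", "cx", "cy" (pixels), "pose" (4x4, takes a point from camera to world coordinates). Camera axes: x right, y down, z forward; pixel columns grow to the right and rows downward; lengths in m; the calibration is good to about 2 mm. A picture is of the moment at which its call begins. There is no depth.
- ctrl.close_job(): hands the job in; it is judged then, once.
The state is a dict: "time": time; "joint_positions": joint angles; "qd": joint speeds; "joint_torque": joint torques, N m; "position": TCP position; "tool_rot": TCP orientation; "ft_force": force on the tool from outside, world axes, zero at the start; "torque": the same for the moment, N m; "grip_width": opening from 0.0 (shut) to 1.0 (fully open); "grip_force": force on a finger pad.
Only numpy, scipy, OpenCV 4.12 (cv2) and the standard library are available. Lean on these libraries where they do the work, as an engineer would, in place of code of your own. Each camera call takes 0.05 s, during which the arm holds its last target. There are 200 camera calls.

## Task

Seal the small vacuum chamber: press its loose lid down on the gasket corner by corner until all four corners are fully home and the lid lies flat. Then shut the vent valve on the sloping panel by turning its bar knob clockwise until its slip clutch clicks, and stop at the first click: no second click. Leave the lid sealed, let go of everything, and do not disturb the things around.

Things in the scene. Friction and masses are not known exactly. Their poses are not given: they have to be found in the camera images.
- chamber: vacuum chamber fixed to the table: open aluminium box 150 x 150 mm, 55 mm high, with a white console 130 x 95 mm on its right (-y) side, its top sloping down towards the robot (-x) at 32 degrees; the vent valve stands square on that slope, 140 mm right of and 20 mm nearer (-x) than the box's centre. Origin: centre of the box's underside, on the table; x away from the robot, y left, z up.
- lid: loose lid, 150 x 150 mm, about 0.45 kg: aluminium frame 10 mm thick, 27 mm wide, clear window, 16 mm lip below that hangs in the box with 2.5 mm play. Origin: centre of the frame's underside; axes as the chamber's. It starts on four gasket pads, origin 63 mm above the table; sealed, it lies flat, origin 57 mm above the table.
- knob_grip (a point): middle of the grip bar of the vent valve's black knob, on the turning axis. z: turning axis, out of the slope (32 degrees from vertical, leaning to the robot); x: along the bar. Bar 80 mm long, 20 thick, 38 high; the point is 24.5 mm above its foot, 13.5 mm below its top, 42 mm above the slope. Under it a round black skirt (radius 36 mm) and a ribbed steel collar (radius 44 mm).
- valve_stem (a joint): angle of the valve stem (steel collar and its pointer), rad; grows clockwise seen from above the knob (about -z of knob_grip) as the valve shuts: 0 open, 0.9 shut on its seat (pointer at the raised mark uphill of the knob). Starts at 0 to 0.4, is carried by the knob, has about 0.4 N m friction, stays where left.
- valve_knob (a joint): slip clutch: angle of the knob on the stem, rad, clockwise, 0 at the start. While the stem is free the knob carries it. With the stem on its seat the torque peaks at about 0.7 N m near 0.1 rad, fades as the clutch rides up, and turns helping at 0.26 rad, where it jumps over towards the next notch: a click. One click = 0.52 rad (one rib): it settles by about 0.5 after one click, 1.05 after two.
- corner_front_left (a point): top of the round black pressing disc (22 mm wide, 3 mm high) on the lid's front left corner (front: towards the robot; left: +y), 62 mm from the lid's centre in x and in y, 13 mm above the frame's underside.
- corner_front_right (a point): top of the round black pressing disc (22 mm wide, 3 mm high) on the lid's front right corner (front: towards the robot; left: +y), 62 mm from the lid's centre in x and in y, 13 mm above the frame's underside.
- corner_back_left (a point): top of the round black pressing disc (22 mm wide, 3 mm high) on the lid's back left corner (front: towards the robot; left: +y), 62 mm from the lid's centre in x and in y, 13 mm above the frame's underside.
- corner_back_right (a point): top of the round black pressing disc (22 mm wide, 3 mm high) on the lid's back right corner (front: towards the robot; left: +y), 62 mm from the lid's centre in x and in y, 13 mm above the frame's underside.
- pad_front_left (a joint): how far the gasket pad under the lid's front left corner is pressed in, m: 0 at the start, 0.006 fully home. It gives way above about 8 N and stays where it is pressed. While one corner goes down, the one across may rock up.
- pad_front_right (a joint): how far the gasket pad under the lid's front right corner is pressed in, m: 0 at the start, 0.006 fully home. It gives way above about 8 N and stays where it is pressed. While one corner goes down, the one across may rock up.
- pad_back_left (a joint): how far the gasket pad under the lid's back left corner is pressed in, m: 0 at the start, 0.006 fully home. It gives way above about 8 N and stays where it is pressed. While one corner goes down, the one across may rock up.
- pad_back_right (a joint): how far the gasket pad under the lid's back right corner is pressed in, m: 0 at the start, 0.006 fully home. It gives way above about 8 N and stays where it is pressed. While one corner goes down, the one across may rock up.
- beaker: clear beaker, 54 mm wide, 68 mm high, bystander; origin at the centre of its underside.
- timer: white bench timer, 62 x 68 x 19 mm, bystander; origin at the centre of its underside.
- conical_1: conical tube with a screw cap, 112 mm long, 22 mm thick, lying, bystander; origin under its middle.

How it is judged:
On the way, in this order (a step that is already met when the one before it is completed fails the run):
1. a first corner of the lid is pressed home while the opposite corner still stands proud (corner by corner, not all at once) (((value of joint pad_front_left above 0.0042 m and value of joint pad_back_right below 0.003 m) or (value of joint pad_front_right above 0.0042 m and value of joint pad_back_left below 0.003 m) or (value of joint pad_back_left above 0.0042 m and value of joint pad_front_right below 0.003 m) or (value of joint pad_back_right above 0.0042 m and value of joint pad_front_left below 0.003 m))), for 0.05 s.
2. all four corners are home, with the valve not yet shut (value of joint each of pad_front_left, pad_front_right, pad_back_left, pad_back_right above 0.0045 m and value of joint valve_stem below 0.75 rad and value of joint valve_knob below 0.2 rad), for 0.1 s.
3. the valve is shut and the clutch has clicked once (value of joint valve_stem above 0.75 rad and value of joint valve_knob between 0.28 and 0.69 rad), for 0.1 s.
At the end, for the whole second after the job is handed in: All four gasket pads are pressed in by more than 4.5 of 6 mm, the lid lies flat (within 0.02 rad) on the chamber, its origin less than 59.5 mm above the table, at rest; the valve stem is past 0.75 rad (shut at 0.9), and the knob rests one click on, between 0.28 and 0.69 rad on the stem (all of step 3 and value of joint each of pad_front_left, pad_front_right, pad_back_left, pad_back_right above 0.0045 m and z of lid in the frame of chamber below 0.0595 m and angle between the z axis of lid and the z axis of chamber, either way round below 0.02 rad and linear speed of lid below 0.02 m/s); the robot touches nothing.
It fails at once if the clutch is driven to a second click (knob more than 0.8 rad on the stem) (value of joint valve_knob above 0.8 rad).
It fails at once if a bystander (beaker, timer, conical tube) is shifted by more than 30 mm (distance of any of beaker, timer, conical_1 from where it was at the start of the episode above 0.03 m).
It also fails if it takes over 72 s, if anything falls off the work surface, if the arm or the gripper's body presses on something with over 40 N, if the wrist force passes 120 N, or if a joint passes its speed limit or range.

## Working session

There is one attempt and no reset: what is moved stays moved. The work goes in short steps, Python scripts to look and compute and a tool call to move; the robot and the scene stay as the last step left them, time stands still between calls to the robot, and variables do not carry over. Pictures are saved under pics/ and viewed, at most 10 in all, crops included, and the job is handed in when it is done.

Besides the shell and the picture viewer there is one more tool, called after "Request:" as a command line: name --argument value ..., lists and objects as JSON in quotes. send_rows: Moves the arm, as the interface text tells. Its arguments: {"type":"object","properties":{"motion":{"type":"array","items":{"type":"object","properties":{"claw":{"type":"number"},"slide":{"type":"array","items":{"type":"number"}},"delta_rot":{"type":"array","items":{"type":"number"}}}}},"grip_force":{"type":"number"}},"required":["motion"]}

```bash
mkdir -p pics; cat > h.py <<'E'
from bench import ctrl
import cv2, numpy as np
from scipy.spatial.transform import Rotation as R
def snap(n,f):
    im=ctrl.get_image(n); cv2.imwrite('pics/'+f+'.png',im['color']); np.savez('pics/'+f,K=[im['fx'],im['fy'],im['cx'],im['cy']],P=im['pose']); return im
def ray(f,u,v):
    d=np.load('pics/'+f+'.npz'); fx,fy,cx,cy=d['K']; P=d['P']
    r=P[:3,:3]@np.array([(u-cx)/fx,(v-cy)/fy,1]); return P[:3,3],r/np.linalg.norm(r)
def tri(obs):
    A=np.zeros((3,3));b=np.zeros(3);L=[]
    for f,u,v in obs:
        o,r=ray(f,u,v);M=np.eye(3)-np.outer(r,r);A+=M;b+=M@o;L.append((o,M))
    p=np.linalg.solve(A,b); return p,[np.linalg.norm(M@(p-o)) for o,M in L]
def atz(f,u,v,z):
    o,r=ray(f,u,v); return o+r*(z-o[2])/r[2]
def proj(f,p):
    d=np.load('pics/'+f+'.npz'); fx,fy,cx,cy=d['K']; P=d['P']
    c=P[:3,:3].T@(np.array(p)-P[:3,3]); return c[0]/c[2]*fx+cx,c[1]/c[2]*fy+cy
E
python3 - <<'E'
from h import *
a=snap('top','t0');b=snap('side','s0')
for n in('t0','s0'): print(np.load('pics/'+n+'.npz')['P'].round(3).tolist(),np.load('pics/'+n+'.npz')['K'])
s=ctrl.get_state();print(s['position'],s['tool_rot'],R.from_rotvec(s['tool_rot']).as_matrix().round(3),s['time'])
cv2.imwrite('pics/ts.png',cv2.resize(a['color'],(800,600)));cv2.imwrite('pics/ss.png',cv2.resize(b['color'],(800,600)))
E
```

```text
[[-0.01, -0.997, 0.08, 0.454], [-1.0, 0.01, -0.002, 0.046], [0.001, -0.08, -0.997, 1.236], [0.0, 0.0, 0.0, 1.0]] [476.81551849 476.81551849 251.30433869 189.18108516]
[[0.989, -0.088, 0.12, 0.41], [-0.148, -0.653, 0.743, -0.787], [0.013, -0.752, -0.659, 0.817], [0.0, 0.0, 0.0, 1.0]] [454.04441143 454.04441143 263.80506691 195.73585592]
[0.26654995 0.5923375  0.24356179] [-6.59065364e-01 -3.07142301e+00  2.67972404e-03] [[-0.912  0.41  -0.001]
 [ 0.41   0.912 -0.002]
 [-0.    -0.002 -1.   ]] 0.1
```

View pics/ts.png

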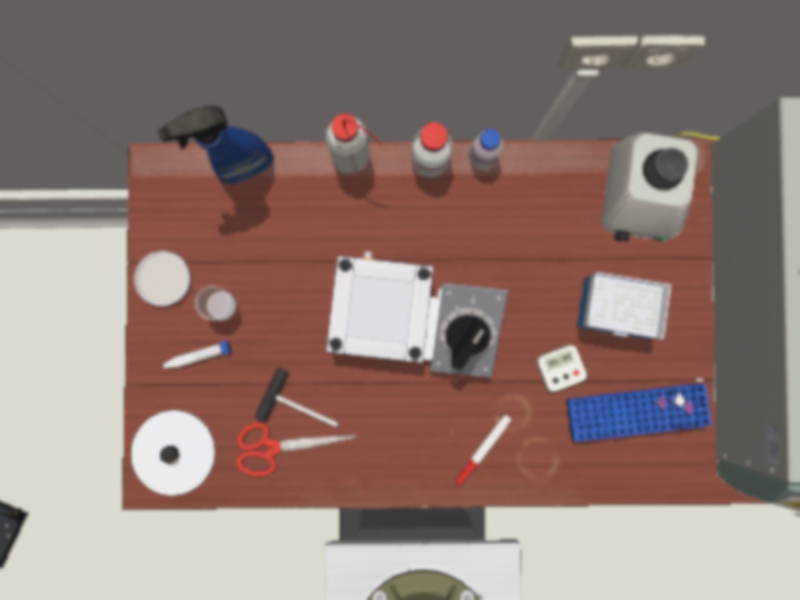

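View pics/ss.png

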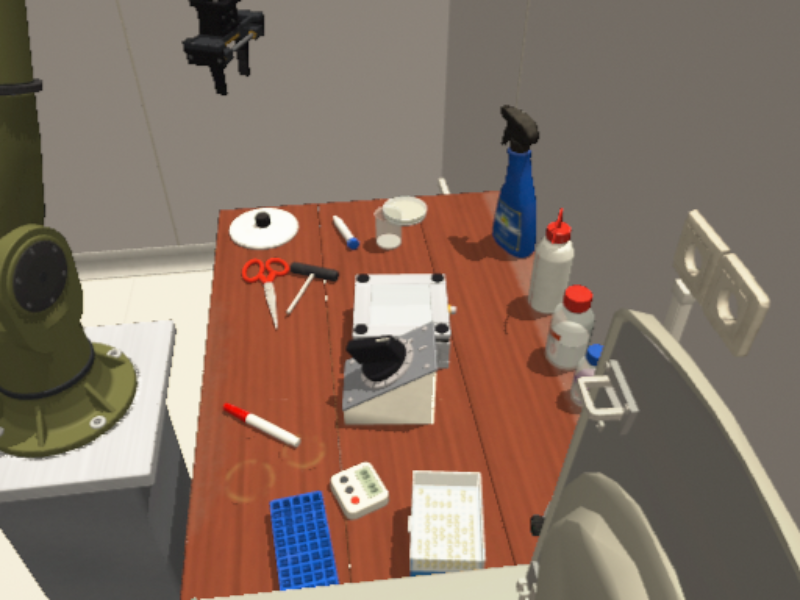

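The top view (800x600) shows the lid discs at BL(345,265), BR(424,273), FL(336,344) and FR(415,352), with the knob at about (468,338). In the side view the discs are FL(363,279), BL(437,278), BR(443,329) and FR(359,329), with the knob at about (380,358). I'll refine these with dark-blob centroids and make crops of the knob.

```bash
python3 - <<'E'
from h import *
g={n:cv2.cvtColor(cv2.imread(f'pics/{n}.png'),cv2.COLOR_BGR2GRAY) for n in('t0','s0')}
def cen(n,u,v,r=7):
    u,v=u*.64,v*.64
    for _ in range(3):
        yy,xx=np.mgrid[0:384,0:512]; w=np.clip(110.-g[n],0,None)*((xx-u)**2+(yy-v)**2<r*r)
        u,v=(w*xx).sum()/w.sum(),(w*yy).sum()/w.sum()
    return n,u,v
T=dict(BL=(345,265),BR=(424,273),FL=(336,344),FR=(415,352));S=dict(FL=(363,279),BL=(437,278),BR=(443,329),FR=(359,329))
P={}
for k in T:
    a,b=cen('t0',*T[k]),cen('s0',*S[k],6); P[k],e=tri([a,b]); print(k,np.round(a[1:]+b[1:],1),P[k].round(4),np.round(e,4))
c=sum(P.values())/4;print('c',c, 'yaw',[np.arctan2(*(P[i]-P[j])[[1,0]]) for i,j in(('BL','FL'),('BR','FR'))],[np.linalg.norm(P[i]-P[j]) for i,j in(('BL','FL'),('BR','FR'),('BL','BR'),('FL','FR'))])
a=cv2.resize(cv2.imread('pics/t0.png')[170:250,265:335],None,fx=5,fy=5,interpolation=2)
b=cv2.resize(cv2.imread('pics/s0.png')[195:275,210:290],None,fx=5,fy=5,interpolation=2)
cv2.imwrite('pics/k.png',np.hstack([a,b]))
E
```

```text
BL [220.3 169.3 279.5 176.4] [0.5968 0.1186 0.0754] [0.0002 0.0002]
BR [271.2 174.4 282.4 209.9] [ 0.5825 -0.0059  0.073 ] [0.0008 0.0008]
FL [214.3 221.8 231.8 177.1] [0.471  0.1338 0.074 ] [0.0023 0.0023]
FR [265.3 228.4 230.4 210.5] [0.4546 0.01   0.0717] [0.0032 0.0032]
c [0.5262333 0.0641442 0.0735206] yaw [np.float64(-0.11998169399687729), np.float64(-0.12388107218335269)] [np.float64(0.12678702552296325), np.float64(0.12882527145358014), np.float64(0.1253677552076173), np.float64(0.12486945682279084)]
```

View pics/k.png

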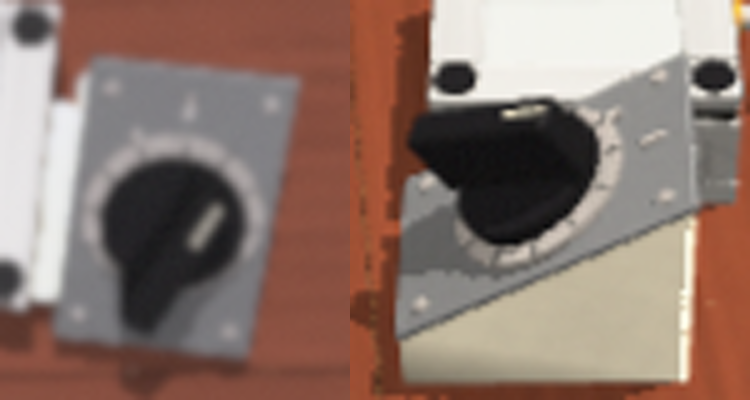

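The discs triangulate to z≈0.0735, against 0.076 expected. Their spacing is 125–129 mm, against 124 expected. The lid centre is (0.526, 0.064), yaw about -0.12. I'll start moving, with the gripper closed and the tool y axis along the chamber x axis.

```bash
cat >> h.py <<'E'
YAW=-0.122
C=np.array([.5265,.0642,0]); CX=np.array([np.cos(YAW),np.sin(YAW),0]); CY=np.array([-np.sin(YAW),np.cos(YAW),0])
def Rt(y,z):
    y=np.array(y)/np.linalg.norm(y); z=np.array(z)/np.linalg.norm(z); return np.column_stack([np.cross(y,z),y,z])
DOWN=Rt(CX,[0,0,-1])
def go(p,Rm=DOWN,p0=None,R0=None):
    s=ctrl.get_state(); p0=s['position'] if p0 is None else p0; R0=R.from_rotvec(s['tool_rot']).as_matrix() if R0 is None else R0
    d=R0.T@(np.array(p)-p0)*1000; w=R.from_matrix(R0.T@Rm).as_rotvec()
    print('slide',d.round(1),'len',np.linalg.norm(d).round(0),'rot',w.round(4),'rows',max(np.linalg.norm(d)/50,np.linalg.norm(w)/.1499).round(1)); return d,w
def corner(i,j,z): return C+62e-3*(i*CX+j*CY)+np.array([0,0,z])
E
python3 - <<'E'
from h import *
print(corner(-1,1,.12)); go(corner(-1,1,.16)); go([.37,.36,.2])
E
```

```text
[0.47250608 0.13328442 0.12      ]
slide [-376.2 -334.    84.2] len 510.0 rot [-1.40e-03  1.20e-03  1.27e+00] rows 10.2
slide [-189.7 -169.4   43.9] len 258.0 rot [-1.40e-03  1.20e-03  1.27e+00] rows 8.5
```

Request:
send_rows --motion '[{"claw":-1,"slide":[-38,-34,9],"delta_rot":[0,0,0.13]},{"claw":-1,"slide":[-76,-68,18],"delta_rot":[0,0,0.26]},{"claw":-1,"slide":[-113,-101,26],"delta_rot":[0,0,0.39]},{"claw":-1,"slide":[-150,-134,34],"delta_rot":[0,0,0.52]},{"claw":-1,"slide":[-188,-167,42],"delta_rot":[0,0,0.65]}]'

```text
time: 0.6
position: [0.3679, 0.3656, 0.2027]
tool_rot: [-1.612, -2.696, 0.001]
ft_force: [0.8, -0.3, 1.1]
grip_width: 0.63
grip_force: 0.0
```

```bash
python3 - <<'E'
from h import *
go(corner(-1,1,.16)); s=ctrl.get_state(); print(s['position'],s['joint_positions'],s['grip_width'],s['ft_force'],s['time'])
E
```

```text
slide [-254.2  -17.8   42.7] len 258.0 rot [-4.000e-04  2.000e-04  6.148e-01] rows 5.2
[0.36791731 0.36562414 0.20268299] [-0.94224905  0.06745119  0.11368728  1.83518744 -0.00815534  1.23978272
 -0.33335208] 0.6300803333384578 [ 0.83091574 -0.30839231  1.08360203] 0.6
```

Request:
send_rows --motion '[{"claw":-1,"slide":[-50,-4,8],"delta_rot":[0,0,0.125]},{"claw":-1,"slide":[-100,-7,17],"delta_rot":[0,0,0.25]},{"claw":-1,"slide":[-150,-11,26],"delta_rot":[0,0,0.375]},{"claw":-1,"slide":[-200,-14,34],"delta_rot":[0,0,0.5]},{"claw":-1,"slide":[-249,-17,42],"delta_rot":[0,0,0.615]}]'

```text
time: 1.1
position: [0.4706, 0.1418, 0.1615]
tool_rot: [-2.352, -2.082, -0.001]
ft_force: [1.7, -0.2, -0.3]
grip_width: 0.175
grip_force: 0.0
```

```bash
python3 - <<'E'
from h import *
im=snap('wrist','w1');snap('side','s1')
go(corner(-1,1,.105)); s=ctrl.get_state(); print(s['position'],s['joint_positions'],s['grip_width'],s['ft_force'],s['time'])
cv2.imwrite('pics/v1.png',np.hstack([im['color'],cv2.imread('pics/s1.png')[100:,200:400]]) if 0 else im['color'])
for i,j in((-1,1),(-1,-1),(1,1),(1,-1)): print(i,j,np.round(proj('w1',corner(i,j,.076)),1))
E
```

```text
slide [-2.1  0.8 55.8] len 56.0 rot [ 0.      0.0038 -0.0084] rows 1.1
[0.47205777 0.13568247 0.16081387] [-0.6899297   0.03963187  0.36331552  1.95456338 -0.01171755  1.15164661
 -0.45250743] 0.0785561904767096 [1.26820127 0.45115424 0.58043851] 1.2
-1 1 [258.5 217.8]
-1 -1 [258.  346.8]
1 1 [412.8 217.9]
1 -1 [394.  346.8]
```

View pics/v1.png

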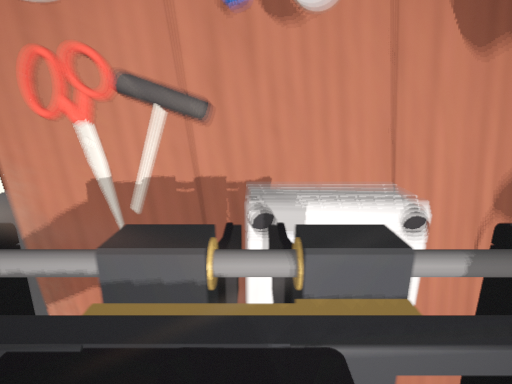

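The wrist view shows the front-left and back-left discs at (261,218) and (414,219). The model predicts (258.5,218) and (413,218), so the model holds. I'll descend on the front-left corner.

Request:
send_rows --motion '[{"claw":-1,"slide":[-1,1,28],"delta_rot":[0,0.002,-0.004]},{"claw":-1,"slide":[-2,1,52],"delta_rot":[0,0.004,-0.008]},{"claw":-1,"slide":[-2,1,58],"delta_rot":[0,0.004,-0.008]},{"claw":-1,"slide":[-2,1,62],"delta_rot":[0,0.004,-0.008]}]' --grip_force 20

```text
time: 1.6
position: [0.4706, 0.1418, 0.0993]
tool_rot: [-2.336, -2.096, -0.003]
ft_force: [-0.2, 0.3, -0.1]
grip_width: 0.001
grip_force: 0.0
```

```bash
python3 - <<'E'
from h import *
s=ctrl.get_state(); print(s['position'],s['qd'].round(3) if hasattr(s['qd'],'round') else s['qd'],s['ft_force'],s['time'])
go(corner(-1,1,.098))
E
```

```text
[0.47056397 0.14179015 0.09934604] [ 0.003  0.036 -0.001  0.01  -0.024 -0.086  0.02 ] [-0.20874729  0.34598638 -0.07748014] 1.6
slide [-8.3  2.9  1.3] len 9.0 rot [-0.0011 -0.0033  0.0136] rows 0.2
```

The arm overshoots after fast moves, so I should settle it before measuring. I'll correct xy first, then press.

Request:
send_rows --motion '[{"claw":-1,"slide":[-8,3,-1],"delta_rot":[0,0,0.013]},{"claw":-1,"slide":[-8,3,-1],"delta_rot":[0,0,0.013]},{"claw":-1,"slide":[-8,3,3],"delta_rot":[0,0,0.013]},{"claw":-1,"slide":[-8,3,6],"delta_rot":[0,0,0.013]},{"claw":-1,"slide":[-8,3,6],"delta_rot":[0,0,0.013]}]'

```text
time: 2.1
position: [0.4743, 0.1338, 0.0955]
tool_rot: [-2.351, -2.081, -0.009]
ft_force: [-1.6, -1.1, 7.1]
grip_width: 0.004
grip_force: 3.7
```

```bash
python3 - <<'E'
from h import *
s=ctrl.get_state(); print(s['position'],s['ft_force'],s['time'])
E
```

```text
[0.47432392 0.13379699 0.09547546] [-1.6215754  -1.08683418  7.09525235] 2.1
```

Request:
send_rows --motion '[{"claw":-1,"slide":[0,0,2],"delta_rot":[0,0,0]},{"claw":-1,"slide":[0,0,4],"delta_rot":[0,0,0]},{"claw":-1,"slide":[0,0,5],"delta_rot":[0,0,0]},{"claw":-1,"slide":[0,0,6],"delta_rot":[0,0,0]},{"claw":-1,"slide":[0,0,6],"delta_rot":[0,0,0]}]'

```text
time: 2.6
position: [0.4743, 0.1341, 0.0929]
tool_rot: [-2.35, -2.079, -0.009]
ft_force: [-12.2, -3.7, 32.8]
grip_width: -0.001
grip_force: 17.0
```

Request:
send_rows --motion '[{"claw":-1,"slide":[0,0,2],"delta_rot":[0,0,0]},{"claw":-1,"slide":[0,0,2],"delta_rot":[0,0,0]},{"claw":-1,"slide":[0,0,2],"delta_rot":[0,0,0]}]'

```text
time: 2.9
position: [0.4745, 0.1341, 0.0926]
tool_rot: [-2.349, -2.079, -0.009]
ft_force: [-16.0, -5.5, 46.2]
grip_width: 0.002
grip_force: 23.1
```

Home: the last 2 mm of command raised the force by 13 N and moved it only 0.3 mm. I'll lift and go to the back-right corner.

Request:
send_rows --motion '[{"claw":-1,"slide":[0,0,-15],"delta_rot":[0,0,0]},{"claw":-1,"slide":[-30,30,-36],"delta_rot":[0,0,0]},{"claw":-1,"slide":[-62,62,-40],"delta_rot":[0,0,0]},{"claw":-1,"slide":[-94,94,-36],"delta_rot":[0,0,0]},{"claw":-1,"slide":[-124,123,-34],"delta_rot":[0,0,0]}]'

```text
time: 3.4
position: [0.5817, -0.006, 0.1201]
tool_rot: [-2.351, -2.081, -0.008]
ft_force: [0.4, 0.9, -0.8]
grip_width: 0.005
grip_force: 0.0
```

Request:
send_rows --motion '[{"claw":-1,"slide":[0,0,0],"delta_rot":[0,0,0]},{"claw":-1,"slide":[0,0,0],"delta_rot":[0,0,0]},{"claw":-1,"slide":[0,0,0],"delta_rot":[0,0,0]}]'

```text
time: 3.7
position: [0.5797, -0.0032, 0.1192]
tool_rot: [-2.348, -2.081, -0.005]
ft_force: [-0.4, -0.4, -0.3]
grip_width: 0.006
grip_force: 0.0
```

```bash
python3 - <<'E'
from h import *
w=snap('wrist','w2');t=snap('top','t2')
go(corner(1,-1,.1)); s=ctrl.get_state(); print(s['position'],s['ft_force'],s['time'])
for i,j in((-1,1),(-1,-1),(1,1),(1,-1)): print(i,j,np.round(proj('w2',corner(i,j,.076)),1))
cv2.imwrite('pics/v2.png',w['color'])
E
```

```text
slide [-1.9  1.  19.3] len 19.0 rot [-0.0004 -0.005   0.0026] rows 0.4
[ 0.57969784 -0.00293896  0.1193536 ] [-0.69312081  0.52569882 -0.23279994] 3.8
-1 1 [33.3 19. ]
-1 -1 [ 68.4 229.3]
1 1 [257.2  19.6]
1 -1 [256.4 229.7]
```

View pics/v2.png

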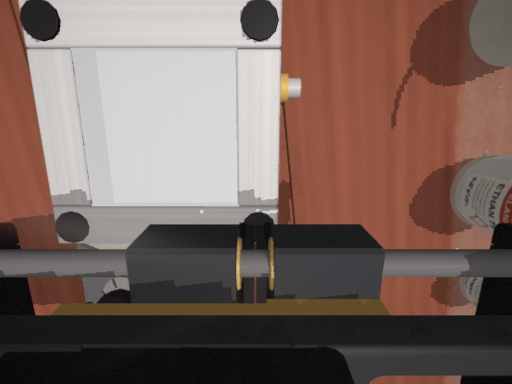

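The wrist view shows FL(41,19), BL(260,20) and FR(72,227), each within 2–3 mm of the model. I'll press the back-right corner.

Request:
send_rows --motion '[{"claw":-1,"slide":[-2,2,12],"delta_rot":[0,0,0]},{"claw":-1,"slide":[-2,2,20],"delta_rot":[0,0,0]},{"claw":-1,"slide":[-2,2,25],"delta_rot":[0,0,0]},{"claw":-1,"slide":[-2,2,28],"delta_rot":[0,0,0]},{"claw":-1,"slide":[-2,2,30],"delta_rot":[0,0,0]}]'

```text
time: 4.3
position: [0.5823, -0.0071, 0.0926]
tool_rot: [-2.35, -2.079, -0.006]
ft_force: [-11.0, -0.3, 35.6]
grip_width: 0.007
grip_force: 17.3
```

Request:
send_rows --motion '[{"claw":-1,"slide":[0,0,1],"delta_rot":[0,0,0]},{"claw":-1,"slide":[0,0,2],"delta_rot":[0,0,0]},{"claw":-1,"slide":[0,0,2],"delta_rot":[0,0,0]}]'

```text
time: 4.6
position: [0.5823, -0.0071, 0.0926]
tool_rot: [-2.35, -2.079, -0.008]
ft_force: [-13.3, -0.8, 35.2]
grip_width: 0.001
grip_force: 17.8
```

Request:
send_rows --motion '[{"claw":-1,"slide":[0,0,2],"delta_rot":[0,0,0]},{"claw":-1,"slide":[0,0,3],"delta_rot":[0,0,0]},{"claw":-1,"slide":[0,0,3],"delta_rot":[0,0,0]}]'

```text
time: 4.9
position: [0.5824, -0.0071, 0.0924]
tool_rot: [-2.349, -2.078, -0.009]
ft_force: [-19.8, -1.2, 53.3]
grip_width: 0.006
grip_force: 26.2
```

Request:
send_rows --motion '[{"claw":-1,"slide":[0,0,-15],"delta_rot":[0,0,0]},{"claw":-1,"slide":[0,-30,-38],"delta_rot":[0,0,0]},{"claw":-1,"slide":[0,-70,-46],"delta_rot":[0,0,0]},{"claw":-1,"slide":[0,-105,-44],"delta_rot":[0,0,0]},{"claw":-1,"slide":[0,-124,-42],"delta_rot":[0,0,0]}]'

```text
time: 5.4
position: [0.4559, 0.0086, 0.1255]
tool_rot: [-2.348, -2.08, -0.003]
ft_force: [0.6, 1.1, -0.1]
grip_width: 0.007
grip_force: 0.0
```

Request:
send_rows --motion '[{"claw":-1,"slide":[0,0,0],"delta_rot":[0,0,0]},{"claw":-1,"slide":[0,0,0],"delta_rot":[0,0,0]},{"claw":-1,"slide":[0,0,0],"delta_rot":[0,0,0]}]'

```text
time: 5.7
position: [0.4599, 0.0079, 0.1264]
tool_rot: [-2.352, -2.081, -0.005]
ft_force: [1.1, -0.9, 0.1]
grip_width: 0.005
grip_force: 0.0
```

```bash
python3 - <<'E'
from h import *
go(corner(-1,-1,.1)); s=ctrl.get_state(); print(s['position'],s['ft_force'],s['time'])
E
```

```text
slide [ 1.9 -2.8 26.4] len 27.0 rot [ 0.001  -0.0037 -0.0002] rows 0.5
[0.45993418 0.00789997 0.12639468] [ 1.07315015 -0.93707818  0.14663709] 5.7
```

Now the front-right corner.

Request:
send_rows --motion '[{"claw":-1,"slide":[2,-3,18],"delta_rot":[0,0,0]},{"claw":-1,"slide":[2,-3,27],"delta_rot":[0,0,0]},{"claw":-1,"slide":[2,-3,32],"delta_rot":[0,0,0]},{"claw":-1,"slide":[2,-3,36],"delta_rot":[0,0,0]},{"claw":-1,"slide":[2,-3,39],"delta_rot":[0,0,0]}]'

```text
time: 6.2
position: [0.4565, 0.01, 0.092]
tool_rot: [-2.349, -2.077, -0.001]
ft_force: [-24.7, -3.5, 66.7]
grip_width: 0.003
grip_force: 33.5
```

Request:
send_rows --motion '[{"claw":-1,"slide":[0,0,2],"delta_rot":[0,0,0]},{"claw":-1,"slide":[0,0,4],"delta_rot":[0,0,0]},{"claw":-1,"slide":[0,0,5],"delta_rot":[0,0,0]},{"claw":-1,"slide":[0,0,5],"delta_rot":[0,0,0]}]'

```text
time: 6.6
position: [0.4566, 0.01, 0.0918]
tool_rot: [-2.347, -2.075, -0.002]
ft_force: [-34.1, -3.7, 86.1]
grip_width: 0.006
grip_force: 43.4
```

Request:
send_rows --motion '[{"claw":-1,"slide":[0,0,-18],"delta_rot":[0,0,0]},{"claw":-1,"slide":[30,30,-42],"delta_rot":[0,0,0]},{"claw":-1,"slide":[62,62,-48],"delta_rot":[0,0,0]},{"claw":-1,"slide":[94,94,-48],"delta_rot":[0,0,0]},{"claw":-1,"slide":[124,124,-46],"delta_rot":[0,0,0]}]'

```text
time: 7.1
position: [0.5968, 0.1199, 0.1291]
tool_rot: [-2.351, -2.081, -0.007]
ft_force: [0.4, -0.1, 0.4]
grip_width: 0.004
grip_force: 0.0
```

Request:
send_rows --motion '[{"claw":-1,"slide":[0,0,0],"delta_rot":[0,0,0]},{"claw":-1,"slide":[0,0,0],"delta_rot":[0,0,0]},{"claw":-1,"slide":[0,0,0],"delta_rot":[0,0,0]}]'

```text
time: 7.4
position: [0.5939, 0.1169, 0.1283]
tool_rot: [-2.352, -2.079, -0.002]
ft_force: [-0.3, -0.1, -0.6]
grip_width: 0.005
grip_force: 0.0
```

```bash
python3 - <<'E'
from h import *
go(corner(1,1,.1)); s=ctrl.get_state(); print(s['position'],s['ft_force'],s['time'])
E
```

```text
slide [ 1.4  1.6 28.3] len 28.0 rot [-0.001  -0.0027 -0.0013] rows 0.6
[0.59386719 0.11692094 0.12829294] [-0.28166618 -0.09530103 -0.59656702] 7.4
```

Request:
send_rows --motion '[{"claw":-1,"slide":[1,2,20],"delta_rot":[0,0,0]},{"claw":-1,"slide":[1,2,29],"delta_rot":[0,0,0]},{"claw":-1,"slide":[1,2,34],"delta_rot":[0,0,0]},{"claw":-1,"slide":[1,2,38],"delta_rot":[0,0,0]},{"claw":-1,"slide":[1,2,40],"delta_rot":[0,0,0]}]'

```text
time: 7.9
position: [0.5953, 0.1182, 0.0923]
tool_rot: [-2.35, -2.077, -0.002]
ft_force: [-12.9, -3.0, 29.6]
grip_width: 0.003
grip_force: 14.8
```

Request:
send_rows --motion '[{"claw":-1,"slide":[0,0,2],"delta_rot":[0,0,0]},{"claw":-1,"slide":[0,0,4],"delta_rot":[0,0,0]},{"claw":-1,"slide":[0,0,4],"delta_rot":[0,0,0]}]'

```text
time: 8.2
position: [0.5954, 0.1182, 0.0922]
tool_rot: [-2.349, -2.076, -0.004]
ft_force: [-19.2, -4.4, 41.2]
grip_width: 0.005
grip_force: 20.6
```

All corners ended at z≈0.092. I'll re-press the front-left corner for certainty.

Request:
send_rows --motion '[{"claw":-1,"slide":[0,0,-15],"delta_rot":[0,0,0]},{"claw":-1,"slide":[0,-30,-30],"delta_rot":[0,0,0]},{"claw":-1,"slide":[0,-70,-34],"delta_rot":[0,0,0]},{"claw":-1,"slide":[0,-105,-32],"delta_rot":[0,0,0]},{"claw":-1,"slide":[0,-124,-30],"delta_rot":[0,0,0]}]'

```text
time: 8.7
position: [0.4707, 0.1345, 0.1152]
tool_rot: [-2.349, -2.08, -0.005]
ft_force: [0.6, -0.5, 0.7]
grip_width: 0.006
grip_force: 0.0
```

Request:
send_rows --motion '[{"claw":-1,"slide":[0,0,0],"delta_rot":[0,0,0]},{"claw":-1,"slide":[0,0,12],"delta_rot":[0,0,0]},{"claw":-1,"slide":[0,0,22],"delta_rot":[0,0,0]},{"claw":-1,"slide":[0,0,30],"delta_rot":[0,0,0]},{"claw":-1,"slide":[0,0,33],"delta_rot":[0,0,0]}]'

```text
time: 9.2
position: [0.4749, 0.1341, 0.0918]
tool_rot: [-2.349, -2.075, -0.002]
ft_force: [-37.8, -12.1, 104.4]
grip_width: 0.008
grip_force: 52.5
```

Request:
send_rows --motion '[{"claw":-1,"slide":[0,0,0],"delta_rot":[0,0,0]},{"claw":-1,"slide":[0,0,0],"delta_rot":[0,0,0]}]'

```text
time: 9.4
position: [0.4749, 0.1341, 0.0919]
tool_rot: [-2.349, -2.075, -0.004]
ft_force: [-31.9, -10.4, 84.8]
grip_width: 0.008
grip_force: 42.4
```

Request:
send_rows --motion '[{"claw":-1,"slide":[0,0,-30],"delta_rot":[0,0,0]},{"claw":0,"slide":[0,0,-80],"delta_rot":[0,0,0]},{"claw":1,"slide":[-30,0,-120],"delta_rot":[0,0,0]},{"claw":1,"slide":[-70,0,-150],"delta_rot":[0,0,0]},{"claw":1,"slide":[-120,0,-150],"delta_rot":[0,0,0]}]'

```text
time: 9.9
position: [0.462, 0.0144, 0.2351]
tool_rot: [2.349, 2.083, 0.015]
ft_force: [0.5, -0.6, -0.3]
grip_width: 0.282
grip_force: 0.0
```

Request:
send_rows --motion '[{"claw":1,"slide":[-50,3,0],"delta_rot":[0,0,0]},{"claw":1,"slide":[-100,6,0],"delta_rot":[0,0,0]},{"claw":1,"slide":[-150,8,0],"delta_rot":[0,0,0]},{"claw":1,"slide":[-170,10,0],"delta_rot":[0,0,0]},{"claw":1,"slide":[-170,10,0],"delta_rot":[0,0,0]}]'

```text
time: 10.4
position: [0.4475, -0.1601, 0.2302]
tool_rot: [-2.361, -2.071, -0.002]
ft_force: [-0.2, -0.1, 0.9]
grip_width: 0.741
grip_force: 0.0
```

Request:
send_rows --motion '[{"claw":1,"slide":[0,0,0],"delta_rot":[0,0,0]},{"claw":1,"slide":[0,0,0],"delta_rot":[0,0,0]},{"claw":1,"slide":[0,0,0],"delta_rot":[0,0,0]}]'

```text
time: 10.7
position: [0.4483, -0.154, 0.2303]
tool_rot: [-2.348, -2.083, -0.004]
ft_force: [-0.1, 0.4, -0.2]
grip_width: 0.969
grip_force: 0.0
```

```bash
python3 - <<'E'
from h import *
w=snap('wrist','w3')
s=ctrl.get_state(); print(s['position'],s['joint_positions'],s['ft_force'],s['time'])
cv2.imwrite('pics/v3.png',w['color'])
E
```

```text
[ 0.44821132 -0.15408495  0.2304091 ] [-0.47137542 -0.09076741  0.71793209  1.91132502  0.05800304  1.29999397
  0.10930496] [ 0.45202207  0.03828957 -0.00951298] 10.75
```

View pics/v3.png

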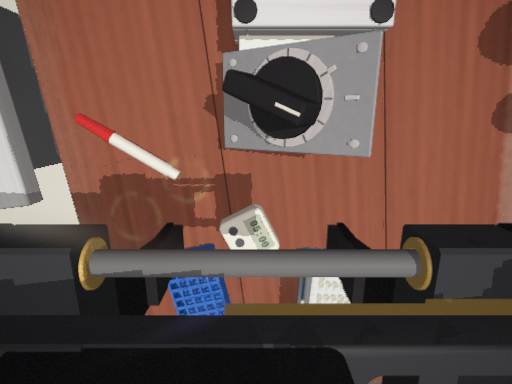

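The w3 view shows four slope screws at (233,62), (362,48), (353,144) and (234,139). The uphill mark is at (352,98) and the pointer at about (332,70). The bar runs from (225,85) to (318,118), with its white stripe at (276,104)–(299,114).

```bash
python3 - <<'E'
from h import *
O=dict(sBL=[(362,48),(287.6,187.4),(271.6,210.2)],sBR=[(353,144),(319.2,190.6),(273,234)],sFL=[(233,62),(280.8,232.8),(225,231.6)],sFR=[(234,139),(311,236),(223.6,255.6)],
 mark=[(352,98),(303,191.6),(270.6,222.4)],st1=[(276,104),(303.6,219.4),(240.6,217.8)],st2=[(299,114),(309.4,211),(249,217)])
P={}
for k,v in O.items():
    P[k],e=tri([(n,*p) for n,p in zip(('w3','t0','s0'),v)]); d=P[k]-C; print(k,P[k].round(4),'ch',np.round([d@CX,d@CY,d[2]],4),np.round(e,4))
b=P['st2']-P['st1'];print(b)
m=sum(P[k] for k in('sBL','sBR','sFL','sFR'))/4;print(m, 'upslope',np.degrees(np.arctan2(P['sBL'][2]+P['sBR'][2]-P['sFL'][2]-P['sFR'][2],np.linalg.norm((P['sBL']+P['sBR']-P['sFL']-P['sFR'])[:2]))))
# slope plane through m with 32deg
U=np.cos(np.radians(32))*CX+np.array([0,0,np.sin(np.radians(32))]);N=np.cross(U,CY)
foot=C-.02*CX-.14*CY; foot[2]=m[2]+ (foot-m)[:2]@CX[:2]*np.tan(np.radians(32)); print('foot',foot,'N',N)
for dist,n in((0,'foot'),(.042,'grip'),(.0555,'top')):
    p=foot+N*dist; print(n,p.round(4),np.round(proj('w3',p),1),np.round(proj('t0',p),1),np.round(proj('s0',p),1))
for k in('st1','st2'): d=P[k]-foot; print(k,'slope frame U,right,N',np.round([d@U,-d@CY,d@N],4))
# in-plane angles via w3 rays
def onplane(u,v,h,f='w3'):
    o,r=ray(f,u,v); t=((foot+N*h-o)@N)/(r@N); d=o+r*t-foot; return np.array([d@U,-d@CY])
for nm,u,v,h in(('barend1',228,83,.05),('barend2',318,118,.05),('st1',276,104,.0555),('st2',299,114,.0555),('ptr',332,70,.008),('mark',352,98,.002),('collar c',289,98,.008)): q=onplane(u,v,h); print(nm,q.round(4),np.arctan2(q[1],q[0]).round(3),np.linalg.norm(q).round(4))
w=cv2.imread('pics/w3.png')[20:160,215:385]; w=cv2.resize(w,None,fx=4.5,fy=4,interpolation=2); cv2.imwrite('pics/v4.png',cv2.resize(cv2.imread('pics/w3.png')[20:160,215:385],None,fx=4,fy=4,interpolation=2))
E
```

```text
sBL [ 0.5483 -0.042   0.11  ] ch [ 0.0346 -0.1028  0.11  ] [0.0011 0.0009 0.0005]
sBR [ 0.5393 -0.1171  0.1097] ch [ 0.0347 -0.1784  0.1097] [0.0006 0.0006 0.0002]
sFL [ 0.4404 -0.0282  0.0414] ch [-0.0742 -0.1022  0.0414] [0.0015 0.0012 0.0004]
sFR [ 0.4312 -0.1042  0.0424] ch [-0.0741 -0.1788  0.0424] [0.0003 0.0003 0.0003]
mark [ 0.5392 -0.0789  0.108 ] ch [ 0.0301 -0.1405  0.108 ] [0.0009 0.0017 0.0011]
st1 [ 0.4732 -0.0768  0.1287] ch [-0.0357 -0.1464  0.1287] [0.0011 0.0018 0.0009]
st2 [ 0.4905 -0.0878  0.1394] ch [-0.0173 -0.1553  0.1394] [0.0022 0.0019 0.0008]
[ 0.01725879 -0.01105144  0.0107623 ]
[ 0.48978963 -0.07287513  0.07587718] upslope 32.00490049363861
foot [ 0.48961099 -0.07232546  0.07572459] N [-0.52598049  0.06448989  0.8480481 ]
foot [ 0.4896 -0.0723  0.0757] [287.9 100.4] [299.  212.3] [247.7 232.5]
grip [ 0.4675 -0.0696  0.1113] [265.8  97.8] [299.6 221.2] [237.5 221.4]
top [ 0.4604 -0.0687  0.1228] [257.3  96.8] [299.8 224.2] [234.1 217.7]
st1 slope frame U,right,N [0.0147 0.0064 0.0532]
st2 slope frame U,right,N [0.0361 0.0153 0.0526]
barend1 [-0.0329 -0.0126] -2.776 0.0352
barend2 [0.0493 0.0162] 0.317 0.0519
st1 [0.0169 0.0058] 0.333 0.0179
st2 [0.0364 0.0134] 0.352 0.0388
ptr [ 0.0436 -0.0225] -0.477 0.0491
mark [ 0.0604 -0.0002] -0.003 0.0604
collar c [ 0.0049 -0.0015] -0.302 0.0052
```

View pics/v4.png

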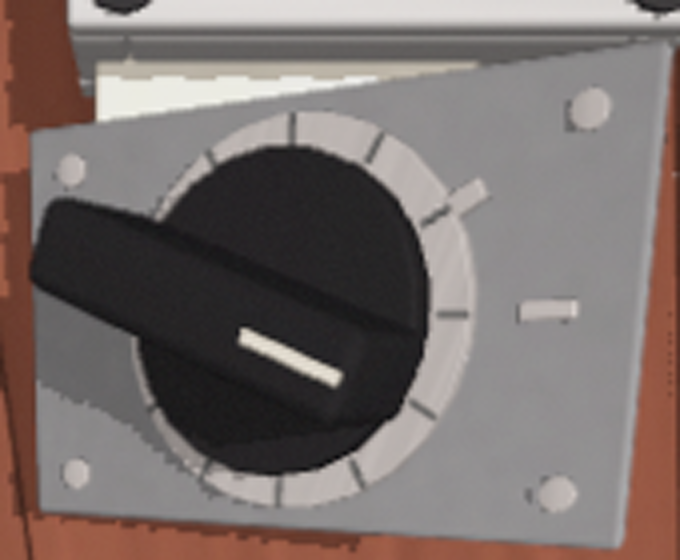

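The pointer sits at about -0.48 rad and the mark at 0, so the stem is at about 0.4. The bar is at about 0.36 rad clockwise of uphill. The slope measures 32.0° and the screw geometry agrees, so I'll move to the pregrasp.

```bash
cat >> h.py <<'E'
U=np.cos(np.radians(32))*CX+np.array([0,0,np.sin(np.radians(32))]);N=np.cross(U,CY)
GRIP=np.array([.4675,-.0696,.1113])
def KR(th): return Rt(np.sin(th)*U+np.cos(th)*CY,-N)
def rep():
    s=ctrl.get_state(); Rm=R.from_rotvec(s['tool_rot']).as_matrix(); y=Rm[:,1]; d=np.array(s['position'])-GRIP
    print('t',s['time'],'p',np.round(s['position'],4),'q',np.round(s['joint_positions'],2),'th',np.arctan2(y@U,y@CY).round(4),'tilt err',np.arccos(np.clip(-Rm[:,2]@N,-1,1)).round(3),'off U,R,N mm',np.round([d@U*1e3,-d@CY*1e3,d@N*1e3],1),'F',np.round(s['ft_force'],1),'Mtool',np.round(Rm.T@np.array(s['torque']),2),'gw',round(s['grip_width'],3),round(s['grip_force'],1))
E
python3 - <<'E'
from h import *
rep(); d,w=go(GRIP+N*.085,KR(.36))
E
```

```text
t 10.75 p [ 0.4482 -0.1541  0.2304] q [-0.47 -0.09  0.72  1.91  0.06  1.3   0.11] th 1.568 tilt err 0.559 off U,R,N mm [ 55.6  86.2 105.7] F [ 0.5  0.  -0. ] Mtool [ 0.08 -0.06 -0.03] gw 0.98 0.0
slide [ 86.1 -36.   47.4] len 105.0 rot [-0.4855 -0.3417 -1.1763] rows 8.8
```

Request:
send_rows --motion '[{"claw":1,"slide":[12,-5,0],"delta_rot":[-0.053,-0.037,-0.13]},{"claw":1,"slide":[24,-10,0],"delta_rot":[-0.106,-0.074,-0.26]},{"claw":1,"slide":[36,-15,5],"delta_rot":[-0.16,-0.112,-0.39]},{"claw":1,"slide":[48,-20,10],"delta_rot":[-0.213,-0.149,-0.52]},{"claw":1,"slide":[60,-25,15],"delta_rot":[-0.267,-0.187,-0.65]}]'

```text
time: 11.25
position: [0.4354, -0.1021, 0.225]
tool_rot: [1.619, 2.4, 0.061]
ft_force: [0.2, 0.5, 1.0]
grip_width: 0.999
grip_force: 0.0
```

```bash
python3 - <<'E'
from h import *
rep(); d,w=go(GRIP+N*.085,KR(.36))
E
```

```text
t 11.25 p [ 0.4354 -0.1021  0.225 ] q [-0.11 -0.3   0.18  2.13  0.16  1.07  0.4 ] th 1.0289 tilt err 0.328 off U,R,N mm [ 36.6  36.2 111.2] F [0.2 0.5 1. ] Mtool [ 0.23  0.19 -0.07] gw 0.999 0.0
slide [46.7 -4.  33.7] len 58.0 rot [-0.2684 -0.1994 -0.6783] rows 5.0
```

Request:
send_rows --motion '[{"claw":1,"slide":[14,-1,7],"delta_rot":[-0.054,-0.04,-0.136]},{"claw":1,"slide":[24,-2,14],"delta_rot":[-0.107,-0.08,-0.271]},{"claw":1,"slide":[33,-3,21],"delta_rot":[-0.161,-0.12,-0.407]}]'

```text
time: 11.55
position: [0.4448, -0.0814, 0.168]
tool_rot: [1.193, 2.537, 0.063]
ft_force: [-1.8, -1.0, 0.0]
grip_width: 0.999
grip_force: 0.0
```

```bash
python3 - <<'E'
from h import *
rep(); d,w=go(GRIP+N*.085,KR(.36))
E
```

```text
t 11.55 p [ 0.4448 -0.0814  0.168 ] q [-0.09 -0.3   0.13  2.27  0.17  0.85  0.64] th 0.7275 tilt err 0.232 off U,R,N mm [12.2 14.4 59.2] F [-1.8 -1.   0. ] Mtool [0.29 0.29 0.09] gw 0.999 0.0
slide [ 21.7  -2.4 -23.3] len 32.0 rot [-0.1712 -0.1589 -0.3781] rows 3.0
```

Joint 2 sits at its lower limit, so the high pregrasp is out of reach. A lower one should be easier.

```bash
python3 - <<'E'
from h import *
rep(); d,w=go(GRIP+N*.05,KR(.36))
E
```

```text
t 11.55 p [ 0.4448 -0.0814  0.168 ] q [-0.09 -0.3   0.13  2.27  0.17  0.85  0.64] th 0.7275 tilt err 0.232 off U,R,N mm [12.2 14.4 59.2] F [-1.8 -1.   0. ] Mtool [0.29 0.29 0.09] gw 0.999 0.0
slide [17.5  4.5 10.8] len 21.0 rot [-0.1712 -0.1589 -0.3781] rows 3.0
```

Request:
send_rows --motion '[{"claw":1,"slide":[9,2,3],"delta_rot":[-0.06,-0.05,-0.12]},{"claw":1,"slide":[14,3,7],"delta_rot":[-0.12,-0.11,-0.24]},{"claw":1,"slide":[17,4,9],"delta_rot":[-0.17,-0.16,-0.37]},{"claw":1,"slide":[17,4,9],"delta_rot":[-0.17,-0.16,-0.37]}]'

```text
time: 11.95
position: [0.4595, -0.0633, 0.1111]
tool_rot: [0.638, 2.563, 0.114]
ft_force: [6.3, 1.0, -16.1]
grip_width: 1.0
grip_force: 0.0
```

```bash
python3 - <<'E'
from h import *
rep(); d,w=go(GRIP+N*.035,KR(.36))
E
```

```text
t 11.95 p [ 0.4595 -0.0633  0.1111] q [-0.1  -0.3   0.17  2.45  0.11  0.49  1.06] th 0.3723 tilt err 0.058 off U,R,N mm [-7.5 -5.2  4.5] F [  6.3   1.  -16.1] Mtool [-0.17 -0.13 -0.04] gw 1.0 0.0
slide [ -7.1  -2.1 -31. ] len 32.0 rot [ 0.0014 -0.0579 -0.0123] rows 0.6
```

Request:
send_rows --motion '[{"claw":1,"slide":[0,0,0],"delta_rot":[0,0,0]},{"claw":1,"slide":[0,0,0],"delta_rot":[0,0,0]}]'

```text
time: 12.15
position: [0.4611, -0.0638, 0.1135]
tool_rot: [0.646, 2.559, 0.115]
ft_force: [-0.1, -0.3, 0.5]
grip_width: 0.998
grip_force: 0.0
```

```bash
python3 - <<'E'
from h import *
rep(); s=ctrl.get_state(); print(np.round(s['joint_positions'],4), np.round(s['qd'],3),np.round(s['joint_torque'],1))
a=snap('side','s5');b=snap('wrist','w5')
cv2.imwrite('pics/v5.png',np.hstack([cv2.resize(a['color'][120:280,180:340],(480,480)),b['color'][:,100:412][:,:]][:1]))
E
```

```text
t 12.15 p [ 0.4611 -0.0638  0.1135] q [-0.1  -0.3   0.16  2.44  0.11  0.49  1.06] th 0.3788 tilt err 0.056 off U,R,N mm [-4.8 -5.   5.6] F [-0.1 -0.3  0.5] Mtool [ 0.22  0.55 -0.02] gw 0.998 0.0
[-0.0998 -0.301   0.1623  2.444   0.1127  0.4901  1.058 ] [ 0.02  -0.003 -0.016 -0.007 -0.     0.002  0.004] [ -0.3 -11.9  -1.1 -28.9   0.1  -2.4   0. ]
```

View pics/v5.png

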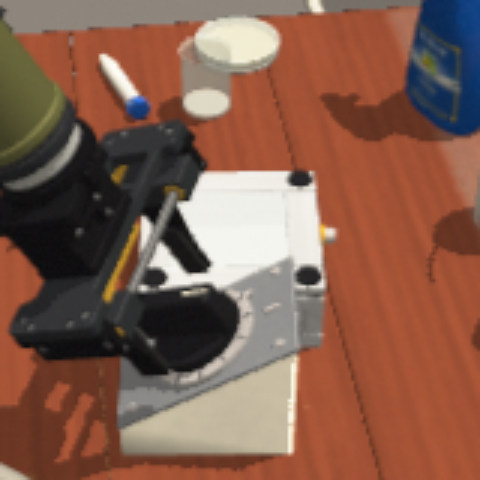

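The fingers straddle the bar with the arm unloaded, so I'll centre on the axis, which also eases j2 and j4.

```bash
python3 - <<'E'
from h import *
s=ctrl.get_state(); Rm=R.from_rotvec(s['tool_rot']).as_matrix()
go(GRIP+N*.004+U*.001,Rm)
print('tilt dir', (Rm[:,2]+N)@U, (Rm[:,2]+N)@CY)
E
```

```text
slide [-7.  -2.3  1.3] len 7.0 rot [0. 0. 0.] rows 0.1
tilt dir -0.05160064791108861 0.020882020988320996
```

Request:
send_rows --motion '[{"claw":1,"slide":[-4,-1,0.5],"delta_rot":[0,0,0]},{"claw":1,"slide":[-7,-2.5,1],"delta_rot":[0,0,0]},{"claw":1,"slide":[-7,-2.5,1],"delta_rot":[0,0,0]}]'

```text
time: 12.55
position: [0.4664, -0.0706, 0.1155]
tool_rot: [0.647, 2.558, 0.114]
ft_force: [-0.3, -0.3, -0.1]
grip_width: 1.002
grip_force: 0.0
```

```bash
python3 - <<'E'
from h import *
rep()
E
```

```text
t 12.55 p [ 0.4664 -0.0706  0.1155] q [-0.1  -0.29  0.18  2.43  0.1   0.49  1.08] th 0.3794 tilt err 0.055 off U,R,N mm [1.4 1.2 4.1] F [-0.3 -0.3 -0.1] Mtool [ 0.19  0.55 -0.04] gw 1.002 0.0
```

Request:
send_rows --motion '[{"claw":-1,"slide":[0,0,0],"delta_rot":[0,0,0]},{"claw":-1,"slide":[0,0,0],"delta_rot":[0,0,0]},{"claw":-1,"slide":[0,0,0],"delta_rot":[0,0,0]},{"claw":-1,"slide":[0,0,0],"delta_rot":[0,0,0]},{"claw":-1,"slide":[0,0,0],"delta_rot":[0,0,0]}]' --grip_force 10

```text
time: 13.05
position: [0.4658, -0.07, 0.115]
tool_rot: [0.646, 2.559, 0.115]
ft_force: [0.6, -0.7, 0.2]
grip_width: 0.631
grip_force: 0.0
```

Request:
send_rows --motion '[{"claw":-1,"slide":[0,0,0],"delta_rot":[0,0,0]},{"claw":-1,"slide":[0,0,0],"delta_rot":[0,0,0]},{"claw":-1,"slide":[0,0,0],"delta_rot":[0,0,0]},{"claw":-1,"slide":[0,0,0],"delta_rot":[0,0,0]},{"claw":-1,"slide":[0,0,0],"delta_rot":[0,0,0]}]' --grip_force 60

```text
time: 13.55
position: [0.4664, -0.0689, 0.1154]
tool_rot: [0.645, 2.558, 0.117]
ft_force: [0.8, 3.9, -0.2]
grip_width: 0.227
grip_force: 59.9
```

```bash
python3 - <<'E'
from h import *
rep()
E
```

```text
t 13.55 p [ 0.4664 -0.0689  0.1154] q [-0.1  -0.29  0.18  2.43  0.1   0.49  1.08] th 0.3783 tilt err 0.055 off U,R,N mm [ 1.2 -0.5  4.1] F [ 0.8  3.9 -0.2] Mtool [-0.61  0.75  0.11] gw 0.227 59.9
```

Request:
send_rows --motion '[{"claw":-1,"slide":[0,0,0],"delta_rot":[0,0,0.08]},{"claw":-1,"slide":[0,0,0],"delta_rot":[0,0,0.16]},{"claw":-1,"slide":[0,0,0],"delta_rot":[0,0,0.24]},{"claw":-1,"slide":[0,0,0],"delta_rot":[0,0,0.32]},{"claw":-1,"slide":[0,0,0],"delta_rot":[0,0,0.4]}]'

```text
time: 14.05
position: [0.4668, -0.0684, 0.1156]
tool_rot: [1.148, 2.395, 0.251]
ft_force: [2.4, 5.1, -1.6]
grip_width: 0.224
grip_force: 60.1
```

```bash
python3 - <<'E'
from h import *
rep()
E
```

```text
t 14.05 p [ 0.4668 -0.0684  0.1156] q [-0.01 -0.28  0.1   2.43  0.05  0.48  0.73] th 0.7782 tilt err 0.055 off U,R,N mm [ 1.6 -1.1  4.1] F [ 2.4  5.1 -1.6] Mtool [-1.15  1.25 -0.48] gw 0.224 60.1
```

Request:
send_rows --motion '[{"claw":-1,"slide":[0,0,0],"delta_rot":[0,0,0.05]},{"claw":-1,"slide":[0,0,0],"delta_rot":[0,0,0.1]}]'

```text
time: 14.25
position: [0.4669, -0.0683, 0.1157]
tool_rot: [1.268, 2.341, 0.284]
ft_force: [3.3, 5.3, -2.1]
grip_width: 0.225
grip_force: 60.2
```

```bash
python3 - <<'E'
from h import *
rep()
E
```

```text
t 14.25 p [ 0.4669 -0.0683  0.1157] q [ 0.01 -0.28  0.08  2.43  0.03  0.48  0.64] th 0.877 tilt err 0.054 off U,R,N mm [ 1.7 -1.2  4.1] F [ 3.3  5.3 -2.1] Mtool [-1.22  1.42 -0.47] gw 0.225 60.2
```

Request:
send_rows --motion '[{"claw":-1,"slide":[0,0,0],"delta_rot":[0,0,0.05]},{"claw":-1,"slide":[0,0,0],"delta_rot":[0,0,0.1]}]'

```text
time: 14.45
position: [0.4671, -0.0682, 0.1158]
tool_rot: [1.387, 2.281, 0.316]
ft_force: [3.5, 5.4, -3.2]
grip_width: 0.225
grip_force: 60.5
```

```bash
python3 - <<'E'
from h import *
rep()
E
```

```text
t 14.45 p [ 0.4671 -0.0682  0.1158] q [ 0.03 -0.28  0.06  2.43  0.02  0.48  0.56] th 0.9762 tilt err 0.054 off U,R,N mm [ 1.9 -1.3  4.1] F [ 3.5  5.4 -3.2] Mtool [-1.19  1.55 -0.87] gw 0.225 60.5
```

The torque rose to 0.87 N m, so the stem is on its seat and the clutch is loading.

Request:
send_rows --motion '[{"claw":-1,"slide":[0,0,0],"delta_rot":[0,0,0.05]},{"claw":-1,"slide":[0,0,0],"delta_rot":[0,0,0.1]}]'

```text
time: 14.65
position: [0.4672, -0.0683, 0.1159]
tool_rot: [1.502, 2.217, 0.347]
ft_force: [4.8, 4.9, -2.9]
grip_width: 0.226
grip_force: 60.4
```

```bash
python3 - <<'E'
from h import *
rep()
E
```

```text
t 14.65 p [ 0.4672 -0.0683  0.1159] q [ 0.05 -0.28  0.04  2.43  0.01  0.48  0.47] th 1.0747 tilt err 0.054 off U,R,N mm [ 2.1 -1.3  4.1] F [ 4.8  4.9 -2.9] Mtool [-1.13  1.32 -0.62] gw 0.226 60.4
```

Request:
send_rows --motion '[{"claw":-1,"slide":[0,0,0],"delta_rot":[0,0,0.05]},{"claw":-1,"slide":[0,0,0],"delta_rot":[0,0,0.1]}]'

```text
time: 14.85
position: [0.4673, -0.0683, 0.1159]
tool_rot: [1.62, 2.144, 0.38]
ft_force: [3.7, 5.5, -3.1]
grip_width: 0.226
grip_force: 60.4
```

```bash
python3 - <<'E'
from h import *
rep()
E
```

```text
t 14.85 p [ 0.4673 -0.0683  0.1159] q [ 0.07 -0.28  0.02  2.43 -0.01  0.48  0.38] th 1.1781 tilt err 0.054 off U,R,N mm [ 2.2 -1.2  4.1] F [ 3.7  5.5 -3.1] Mtool [-1.28  1.71 -0.33] gw 0.226 60.4
```

Request:
send_rows --motion '[{"claw":-1,"slide":[0,0,0],"delta_rot":[0,0,0.05]},{"claw":-1,"slide":[0,0,0],"delta_rot":[0,0,0.1]}]'

```text
time: 15.05
position: [0.4674, -0.0683, 0.116]
tool_rot: [1.732, 2.067, 0.411]
ft_force: [5.0, 4.6, -4.5]
grip_width: 0.223
grip_force: 60.4
```

```bash
python3 - <<'E'
from h import *
rep()
E
```

```text
t 15.05 p [ 0.4674 -0.0683  0.116 ] q [ 0.09 -0.27  0.    2.43 -0.02  0.48  0.29] th 1.2786 tilt err 0.053 off U,R,N mm [ 2.3 -1.3  4.1] F [ 5.   4.6 -4.5] Mtool [-1.17  1.54 -0.04] gw 0.223 60.4
```

Request:
send_rows --motion '[{"claw":-1,"slide":[0,0,0],"delta_rot":[0,0,0.04]},{"claw":-1,"slide":[0,0,0],"delta_rot":[0,0,0.07]}]'

```text
time: 15.25
position: [0.4674, -0.0683, 0.116]
tool_rot: [1.809, 2.011, 0.432]
ft_force: [2.8, 6.6, -1.8]
grip_width: 0.222
grip_force: 60.5
```

```bash
python3 - <<'E'
from h import *
rep()
E
```

```text
t 15.25 p [ 0.4674 -0.0683  0.116 ] q [ 0.11 -0.27 -0.01  2.43 -0.03  0.48  0.23] th 1.3492 tilt err 0.054 off U,R,N mm [ 2.3 -1.2  4.2] F [ 2.8  6.6 -1.8] Mtool [-1.04  1.96  0.13] gw 0.222 60.5
```

The torque is now helping, so the clutch is past the crest. I'll turn a little further to sit near the notch, then let go.

Request:
send_rows --motion '[{"claw":-1,"slide":[0,0,0],"delta_rot":[0,0,0.04]},{"claw":-1,"slide":[0,0,0],"delta_rot":[0,0,0.08]},{"claw":-1,"slide":[0,0,0],"delta_rot":[0,0,0.08]}]'

```text
time: 15.55
position: [0.4675, -0.0682, 0.1161]
tool_rot: [1.892, 1.945, 0.455]
ft_force: [4.0, 6.5, -2.8]
grip_width: 0.225
grip_force: 60.5
```

```bash
python3 - <<'E'
from h import *
rep()
E
```

```text
t 15.55 p [ 0.4675 -0.0682  0.1161] q [ 0.13 -0.27 -0.03  2.42 -0.04  0.48  0.16] th 1.4273 tilt err 0.053 off U,R,N mm [ 2.4 -1.4  4.1] F [ 4.   6.5 -2.8] Mtool [-1.01  1.93 -0.09] gw 0.225 60.5
```

Request:
send_rows --motion '[{"claw":1,"slide":[0,0,0],"delta_rot":[0,0,0]},{"claw":1,"slide":[0,0,0],"delta_rot":[0,0,0]},{"claw":1,"slide":[0,0,0],"delta_rot":[0,0,0]},{"claw":1,"slide":[0,0,0],"delta_rot":[0,0,0]},{"claw":1,"slide":[0,0,0],"delta_rot":[0,0,0]}]'

```text
time: 16.05
position: [0.4657, -0.0703, 0.115]
tool_rot: [1.896, 1.945, 0.45]
ft_force: [0.1, 0.6, 0.4]
grip_width: 0.595
grip_force: 0.0
```

Request:
send_rows --motion '[{"claw":1,"slide":[0,0,0],"delta_rot":[0,0,0]},{"claw":1,"slide":[0,0,0],"delta_rot":[0,0,0]},{"claw":1,"slide":[0,0,0],"delta_rot":[0,0,0]},{"claw":1,"slide":[0,0,0],"delta_rot":[0,0,0]},{"claw":1,"slide":[0,0,0],"delta_rot":[0,0,0]}]'

```text
time: 16.55
position: [0.4658, -0.07, 0.115]
tool_rot: [1.895, 1.946, 0.45]
ft_force: [-0.5, 0.2, 0.0]
grip_width: 0.981
grip_force: 0.0
```

```bash
python3 - <<'E'
from h import *
rep()
E
```

```text
t 16.55 p [ 0.4658 -0.07    0.115 ] q [ 0.13 -0.27 -0.02  2.43 -0.04  0.48  0.16] th 1.4277 tilt err 0.056 off U,R,N mm [0.6 0.6 4. ] F [-0.5  0.2  0. ] Mtool [ 0.65 -0.04 -0.02] gw 0.981 0.0
```

The moment at θ=1.427 is about zero, so the knob is resting in the notch and is released. I'll retreat upward while tilting the tool toward vertical, since j2 and j4 are near their limits.

```bash
python3 - <<'E'
from h import *
s=ctrl.get_state(); R0=R.from_rotvec(s['tool_rot']); Rm=R0.as_matrix(); p=np.array(s['position'])
z=Rm[:,2]; ax=np.cross(z,[0,0,-1]); ax/=np.linalg.norm(ax)
for k,(dn,du) in {.1:(.015,.004),.2:(.03,.01),.3:(.046,.018)}.items():
    go(p+N*dn+U*du,(R.from_rotvec(ax*k)*R0).as_matrix())
go(np.array([.49,-.07,.23]),(R.from_rotvec(ax*.5)*R0).as_matrix())
E
```

```text
slide [ -0.1   3.2 -15.2] len 16.0 rot [ 0.0994  0.0105 -0.    ] rows 0.7
slide [ -0.6   8.4 -30.5] len 32.0 rot [ 0.1989  0.021  -0.    ] rows 1.3
slide [ -1.3  15.6 -46.9] len 49.0 rot [ 0.2983  0.0316 -0.    ] rows 2.0
slide [ -6.2  76.7 -88.8] len 117.0 rot [ 0.4972  0.0526 -0.    ] rows 3.3
```

Request:
send_rows --motion '[{"claw":1,"slide":[0,3,-15],"delta_rot":[0.1,0.01,0]},{"claw":1,"slide":[-1,8,-30],"delta_rot":[0.2,0.02,0]},{"claw":1,"slide":[-1,15,-47],"delta_rot":[0.3,0.03,0]},{"claw":1,"slide":[-3,45,-67],"delta_rot":[0.4,0.04,0]},{"claw":1,"slide":[-6,77,-89],"delta_rot":[0.5,0.05,0]}]'

```text
time: 17.05
position: [0.4901, -0.0698, 0.2315]
tool_rot: [2.191, 2.248, -0.003]
ft_force: [0.9, 0.9, -0.3]
grip_width: 0.999
grip_force: 0.0
```

```bash
python3 - <<'E'
from h import *
rep()
E
```

```text
t 17.05 p [ 0.4901 -0.0698  0.2315] q [ 0.13  0.   -0.04  1.84  0.    1.3   0.11] th 1.3973 tilt err 0.558 off U,R,N mm [82.7 -2.6 90.1] F [ 0.9  0.9 -0.3] Mtool [-0.05 -0.09 -0.  ] gw 0.999 0.0
```

Request:
send_rows --motion '[{"claw":1,"slide":[-40,-20,0],"delta_rot":[0,0,0]},{"claw":1,"slide":[-80,-40,0],"delta_rot":[0,0,0]},{"claw":1,"slide":[-80,-40,0],"delta_rot":[0,0,0]},{"claw":1,"slide":[-80,-40,0],"delta_rot":[0,0,0]}]'

```text
time: 17.45
position: [0.452, -0.1517, 0.2302]
tool_rot: [2.193, 2.243, 0.002]
ft_force: [-0.2, 1.1, -0.0]
grip_width: 1.0
grip_force: 0.0
```

```bash
python3 - <<'E'
from h import *
w=snap('wrist','w6')
a=w['color'][:190,150:410]; cv2.imwrite('pics/v6.png',cv2.resize(a,None,fx=3,fy=3,interpolation=2))
foot=np.array([.4896,-.0723,.0757])
for k in(1.26,1.36,1.46):
    p=foot+N*.0555+.028*(np.cos(k)*U-np.sin(k)*CY); u=np.array(proj('w6',p)); print(k,((u-[150,0])*3).round(0))
p=foot+N*.0555;print(((np.array(proj('w6',p))-[150,0])*3).round())
E
```

```text
1.26 [364. 407.]
1.36 [355. 408.]
1.46 [346. 408.]
[352. 301.]
```

View pics/v6.png

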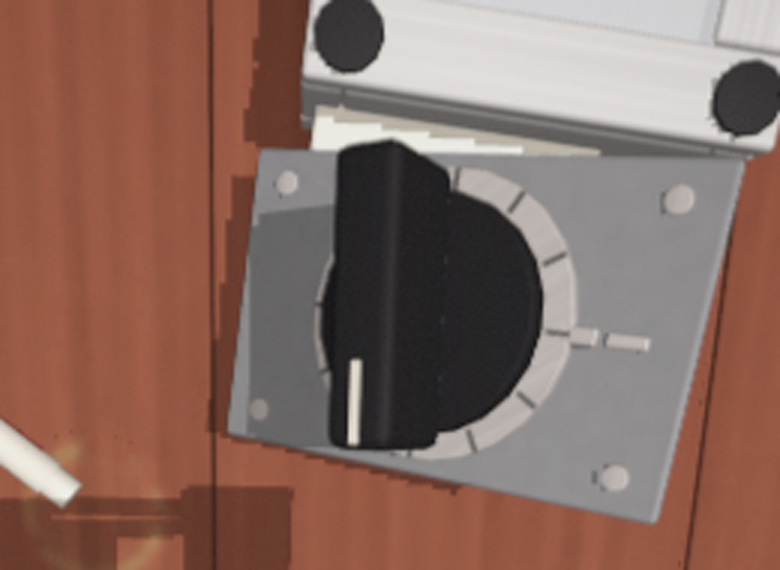

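The pointer (585,337) lines up with the mark (627,342), so the valve is shut. The stripe at (355,402) puts the bar at θ≈1.36, so the knob is about 0.5 rad on the stem, which is one click. The lid edge lies down on the box.

```bash
python3 -c "
from bench import ctrl
print(ctrl.close_job())"
```

```text
the job is handed in; nothing more can be done
None
```

The job is handed in (the verdict was not shown): all four lid corners were pressed to the same home height, the valve pointer is on its shut mark, the knob is one click on (about 0.5 rad), and the gripper is clear of everything.

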